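Tip the offcut tray into the scrap bin

TASK

Take the sheet-metal offcut tray by its wooden grip, rest its open front lip gently on the rim of the scrap bin and tip it to about 40 degrees (never beyond 55), keeping it resting there at that angle for a good second, so that both offcuts slide into the bin. Then bring the empty tray back level and set it fully down in its wooden holder, lip in the holder's gap, and let go. Do not shove the bin or disturb the other things on the table.

Things in the scene. Friction and masses are not known exactly. Their poses are not given: they have to be found in the camera images.
- tray: loose bare sheet-metal tray, 0.3 to 0.45 kg, standing level in the holder with both offcuts in it. Origin: centre of the underside of its 138 (x) x 90 (y) mm body; x from open front to back wall. Floor 4 mm; back and side walls up to z = 38 mm; a flat lip 70 mm wide carries the floor on to x = -82 mm. Wooden grip bar: see tray_grip
- tray_lip (a point): middle of the lower front edge of the tray's lip, 82 mm in front of the tray's origin; axes as the tray's
- tray_grip (a point): centre of the wooden grip bar that spans the tray at x = 0, 82 mm above the underside: 18 mm thick along x, 82 mm long along y, z = 70 to 94 mm; a 30 mm wide, 4 mm thick side plate holds it at each end. Axes as the tray's
- holder: fixed plywood board 178 (x) x 130 (y) mm with low wooden rails. Origin: centre of its underside; axes like those of the seated tray. The board's face, on which the tray stands, is at z = 6 mm; rails rise to 20 mm round a pocket of 146 x 98 mm centred on the origin (4 mm play on each side of the tray); a 78 mm gap in the front (-x) rail takes the lip
- bin: loose open scrap bin of painted sheet metal, 1.4 to 2.1 kg, 150 (x) x 170 (y) x 70 mm high, walls and floor 5 mm. Origin: centre of its underside, z up; its rim is at z = 70 mm. It stands on one side of the table and the holder on the other, either way round
- offcut_a: sawn wooden offcut, a plain block 36 x 70 x 20 mm, lying in the tray with its length along the tray. Origin: centre of its underside, y along its length. It starts to slide on the tilted tray somewhere between 20 and 38 degrees
- offcut_b: sawn wooden offcut with a slanted end, 35 x 77 x 20 mm, lying beside the other in the tray. Origin: centre of its underside, y along its length. Slides like the other
- square_block: bystander: loose hardwood block 45 x 85 x 38 mm, at the back of the table on the left. Origin: centre of its underside
- sanding_block: bystander: loose cork sanding block 59 x 104 x 31 mm, at the back on the right. Origin: centre of its underside
- bevel_gauge: bystander: loose bevel gauge 26 x 243 x 32 mm, lying at the back near the middle. Origin: centre of its underside
Things that resemble listed ones, but are neither listed nor needed, are in the scene too. Leave any orange or yellow look-alike of the offcut_a alone.

How it is judged (in metres and radians):
On the way:
1. the tray, tilted 32 to 48 degrees, rests with its lip on the bin's rim for 0.5 s (angle between tray's own z axis and vertical between 0.56 and 0.84 rad and contact force between tray and bin above 0.3 N and z of tray_lip in the frame of bin between 0.02 and 0.08 m and x of tray_lip in the frame of bin between -0.085 and 0.085 m and y of tray_lip in the frame of bin between -0.095 and 0.095 m), for 0.5 s.
At the end, for the whole second after the job is handed in: Both offcuts lie inside the bin (below its rim), the bin stands upright, and the tray stands level (within 2 degrees) on the holder's board, within 10 mm of the pocket's centre, at most 3 mm above the board, its lip in the front gap, at rest and released (x of offcut_a in the frame of bin between -0.075 and 0.075 m and y of offcut_a in the frame of bin between -0.085 and 0.085 m and z of each of offcut_a, offcut_b in the frame of bin below 0.065 m and x of offcut_b in the frame of bin between -0.075 and 0.075 m and y of offcut_b in the frame of bin between -0.085 and 0.085 m and horizontal distance between tray and holder below 0.01 m and x of tray_lip in the frame of holder below -0.07 m and z of tray in the frame of holder below 0.009 m and angle between each of tray, bin's own z axis and vertical below 0.04 rad and linear speed of tray below 0.02 m/s); the robot touches nothing.
It fails at once if the tray is tilted more than 57 degrees (angle between tray's own z axis and vertical above 1 rad).
It fails at once if the tray presses on the bin with more than 30 N (contact force between tray and bin above 30 N).
It fails at once if the bin is shoved more than 25 mm (distance of bin from where it was at the start of the episode above 0.025 m).
It fails at once if a bystander is moved more than 20 mm (distance of any of square_block, sanding_block, bevel_gauge from where it was at the start of the episode above 0.02 m).
It also fails if it takes over 67 s, if anything falls off the work surface, if the arm or the gripper's body presses on something with over 40 N, if the wrist force passes 120 N, or if a joint passes its speed limit or range.

ROBOT

A 6-joint arm with a two-finger parallel gripper is mounted at the origin on a cart in front of the work surface, level with it; the furniture and walls round the work are solid. World frame = base frame: x ahead of the robot, y to its left, z up, the work surface at z = 0. Lengths are in m, angles in degrees, forces in N, time in s.
With the tool pointing down it reaches from about 0.275 to 0.725 m from the base axis. Payload 5.6 kg.
Tool frame: the origin (TCP) lies at the very end of the fingers, on their centre line; the grasp point (between the pads) lies 19 mm behind it; z points along the fingers, y is the line along which they close (so a half turn about z gives the same grasp; the last joint's range is limited). The gripper opens to 85 mm and grips with 20 to 120 N. Pads are 22 mm wide; open, the fingers measure 114 mm over their backs; the gripper's body (76 mm by 85 mm) begins 54 mm behind the grasp point. The pads swing forward as they close: fully open they stand 13 mm farther back than shut.
Start: joints at [80.248, 14.616, 6.199, 0, -81.583, -16.306], TCP at [0.242, 0.494, 0.231] pointing down, gripper open.
Joint ranges: [-168.99, 168.99], [-69.2, 112.95], [-62.41, 85.93], [-164.36, 98.24], [-168.68, -3.75], [-174.98, 174.98]. Speed limits (degrees/s): [147.25, 147.25, 180, 180, 180, 180].

INTERFACE

Orientations are given as [roll, pitch, yaw] about the fixed x, y, z axes, in that order (R = Rz(yaw) Ry(pitch) Rx(roll)).
In Python, from bench import arm, viewer gives the robot as it stands.
- The arm moves only by the tool drive_tool, never from a script. Its arguments are lists of equal length, an entry for each row: "translation": the shift along the tool's x, y, z in mm, a list of three; "twist": the turn, a rotation vector about the tool's x, y, z in degrees, a list of three; "gripper": the gripper's target within -1 to 1 (fully open at 1, half-way at 0, shut at -1). In form: {"translation": [[dx, dy, dz], ...], "twist": [[wx, wy, wz], ...], "gripper": [gripper, ...]}. A call has 1 to 8 rows; each row is the pose to reach, as a shift and turn from the pose commanded when the call began, along the tool's axes at that moment; what a row does not reach only later rows make up. A row lasts 1/10 s, in which the tool goes at most 50 mm and 8.59 degrees, less where a joint would pass 70% of its speed; a pose out of reach is approached as far as the arm can. A call with a gripper value outside its range is refused whole. The fingers move at their own pace and stop on an object; "newtons" is the grip in N (left out, the last holds). Time passes only in rows, so rows that repeat a pose let the fingers close. It gives the time, the measured TCP pose, the force, the opening and the grip force at its end, in the units of the state.
- arm.state(): the state, without advancing time (a new reading comes with each control period).
- viewer.camera(name): name is "side" or "top" or "wrist"; returns a dict with "img" (420x560x3 uint8, red, green, blue), "range_z" (420x560 float32, m along the optical axis (not along the pixel's ray), 0 where there is no reading), "K" (3x3 intrinsics, pixels), "xyz" and "attitude" of the camera in the world. Camera axes: x right, y down, z forward; pixel columns grow to the right and rows downward; lengths in m; the calibration is good to about 2 mm. A picture is of the moment at which its call begins.
- arm.job_done(): hands the job in; it is judged then, once.
The state is a dict: "time_s": time; "q": joint angles; "qvel": joint speeds; "effort": joint torques, N m; "tool_pos": TCP position; "ee_rot": TCP orientation; "force": force on the tool from outside, world axes, zero at the start; "wrist_torque": the same for the moment, N m; "finger_gap": finger opening in m; "gripper_force": force on a finger pad.
Only numpy, scipy, OpenCV 4.12 (cv2) and the standard library are available. Lean on these libraries where they do the work, as an engineer would, in place of code of your own. Each camera call takes 0.05 s, during which the arm holds its last target. There are 200 camera calls.

## Working session

There is one attempt and no reset: what is moved stays moved. The work goes in short steps, Python scripts to look and compute and a tool call to move; the robot and the scene stay as the last step left them, time stands still between calls to the robot, and variables do not carry over. Pictures are saved under pics/ and viewed, at most 10 in all, crops included, and the job is handed in when it is done.

Besides the shell and the picture viewer there is one more tool, called after "Request:" as name(argument=value, ...) on one line, values as JSON. drive_tool: Moves the arm, as the interface text tells. Its arguments: {"type":"object","properties":{"translation":{"type":"array"},"twist":{"type":"array"},"gripper":{"type":"array"},"newtons":{"type":"number"}},"required":["translation","twist","gripper"]}

```bash
mkdir -p pics; ls; cat > h.py <<'E'
import numpy as np, cv2, pickle
from scipy.spatial.transform import Rotation as R
def rot(a):
    a=np.array(a,float)
    if a.shape==(3,3): return a
    return R.from_euler('xyz',a,degrees=True).as_matrix()
def cloud(c):
    h,w=c['range_z'].shape; v,u=np.mgrid[:h,:w]; K=np.array(c['K']); z=c['range_z']
    p=np.stack([(u-K[0,2])/K[0,0]*z,(v-K[1,2])/K[1,1]*z,z],-1)
    return p@rot(c['attitude']).T+np.array(c['xyz'])
def ray(c,u,v,zp):
    K=np.array(c['K']); d=rot(c['attitude'])@np.array([(u-K[0,2])/K[0,0],(v-K[1,2])/K[1,1],1]); o=np.array(c['xyz'])
    return o+d*(zp-o[2])/d[2]
def save(c,n): cv2.imwrite('pics/'+n,c['img'][:,:,::-1])
E
python3 - <<'E'
from bench import arm,viewer
from h import *
d={}
for n in ['top','side']:
    c=viewer.camera(n); d[n]=c; print(n,c['xyz'],c['attitude'],c['K'])
pickle.dump(d,open('d.pkl','wb'))
cv2.imwrite('pics/a.png',cv2.resize(d['top']['img'][:,:,::-1],(800,600)));save(d['side'],'b.png')
print(arm.state())
E
```

```text
pics
top [ 0.43975359 -0.01425604  1.24002944] [-173.19594876    0.37573986  -89.71121181] [[504.6535526    0.         280.50270136]
 [  0.         504.6535526  212.20701664]
 [  0.           0.           1.        ]]
side [ 0.11805983 -0.42877739  0.81806967] [-1.39470005e+02 -4.01703334e-02 -4.76234705e+01] [[380.68542221   0.         277.91717486]
 [  0.         380.68542221 209.23219507]
 [  0.           0.           1.        ]]
{'time_s': 0.1, 'q': array([ 8.02485265e+01,  1.46505983e+01,  6.13702446e+00, -2.27657605e-02,
       -8.15851748e+01, -1.63057378e+01]), 'qvel': array([ 0.04220568, -0.04574523,  0.22775187,  0.10390427, -0.03442966,
       -0.07519292]), 'effort': array([-1.88190403e-03, -3.87608993e+01,  2.38475436e+01,  5.37790373e+00,
       -3.83108461e-03, -1.16691659e-06]), 'tool_pos': array([0.24136529, 0.49369972, 0.23047403]), 'ee_rot': array([ 1.79898901e+02, -6.11583792e-03, -2.60605568e+01]), 'force': array([ 1.13447599, -0.29278079, -0.90157643]), 'wrist_torque': array([ 0.00527518, -0.03642696,  0.03974505]), 'gripper_force': 0.0, 'finger_gap': 0.08557586421370134}
```

View pics/a.png

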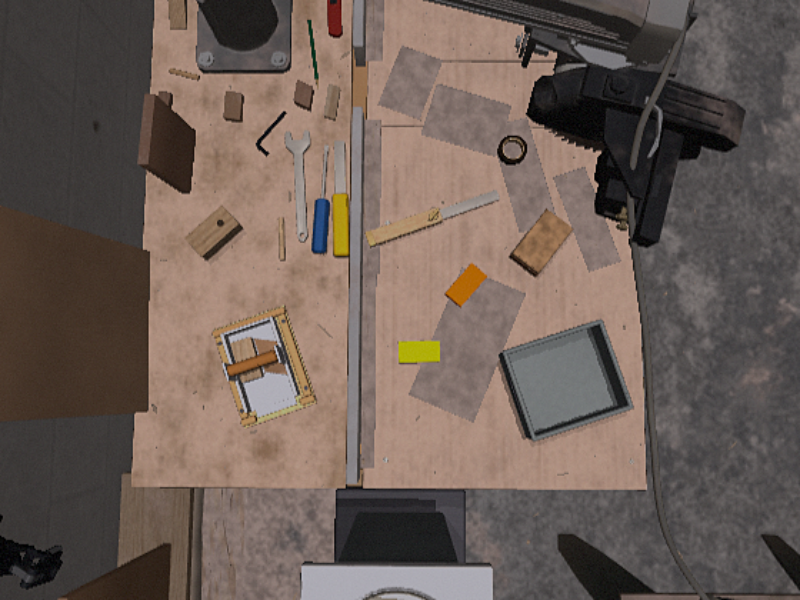

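View pics/b.png

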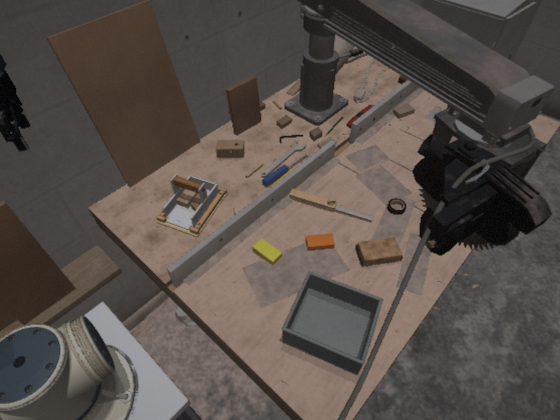

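Top view (800 px scale): the tray and holder are at about (263,367), with the lip facing the robot (down). The wooden bar is at (253,362). The bin is at (567,380), with its far edge running (500,355)-(603,322). A fence runs along column ~355. The orange (466,285) and yellow (418,352) blocks are the look-alikes. The offcuts are the only wooden blocks inside the tray.

```bash
python3 - <<'E'
from h import *
d=pickle.load(open('d.pkl','rb'))
c=d['top'];P=cloud(c);s=d['side'];Q=cloud(s)
img=c['img'];hsv=cv2.cvtColor(img,cv2.COLOR_RGB2HSV)
# fence
u=int(355*.7)
for v in (100,150,200,250,300): print('fence',[np.round(P[v,x],3).tolist() for x in range(u-6,u+8,3)])
for nm,PP in(('top',P),('side',Q)):
    # bin rim
    m=(PP[...,2]>.06)&(PP[...,2]<.08)&(PP[...,1]<-.15)&(PP[...,1]>-.45)&(PP[...,0]<.52)&(PP[...,0]>.2)
    q=PP[m]; r=cv2.minAreaRect(q[:,:2].astype(np.float32)); print(nm,'bin',m.sum(),r,cv2.boxPoints(r).round(3).tolist(),np.median(q[:,2]))
    # bar
    m=(PP[...,2]>.08)&(PP[...,2]<.12)&(PP[...,1]<.36)&(PP[...,1]>.12)&(PP[...,0]<.5)&(PP[...,0]>.2)
    q=PP[m]; r=cv2.minAreaRect(q[:,:2].astype(np.float32)); print(nm,'bar',m.sum(),r,np.percentile(q[:,2],[5,50,95]), cv2.boxPoints(r).round(3).tolist())
    m=(PP[...,2]>.014)&(PP[...,2]<.03)&(PP[...,1]<.36)&(PP[...,1]>.12)&(PP[...,0]<.5)&(PP[...,0]>.2)
    q=PP[m]; r=cv2.minAreaRect(q[:,:2].astype(np.float32)); print(nm,'rails',m.sum(),r,cv2.boxPoints(r).round(3).tolist())
x0,y0=130,200
cv2.imwrite('pics/c.png',cv2.resize(img[200:310,130:245,::-1],None,fx=5.2,fy=5.2,interpolation=cv2.INTER_CUBIC))
E
```

```text
fence [[0.875, 0.094, -0.001], [0.875, 0.086, 0.0], [0.853, 0.074, 0.063], [0.854, 0.067, 0.06], [0.865, 0.062, 0.027]]
fence [[0.74, 0.09, 0.02], [0.729, 0.08, 0.062], [0.73, 0.073, 0.06], [0.731, 0.066, 0.056], [0.746, 0.062, -0.003]]
fence [[0.618, 0.09, 0.001], [0.61, 0.078, 0.057], [0.609, 0.071, 0.061], [0.609, 0.064, 0.059], [0.618, 0.061, -0.001]]
fence [[0.494, 0.089, -0.007], [0.491, 0.077, 0.06], [0.491, 0.07, 0.06], [0.492, 0.063, 0.054], [0.494, 0.059, 0.003]]
fence [[0.373, 0.087, 0.004], [0.376, 0.075, 0.062], [0.376, 0.068, 0.061], [0.375, 0.063, 0.033], [0.373, 0.058, -0.002]]
top bin 807 ((0.35443344712257385, -0.30846911668777466), (0.36786776781082153, 0.17342250049114227), 18.068431854248047) [[0.15299999713897705, -0.28299999237060547], [0.20600000023841858, -0.4480000138282776], [0.5559999942779541, -0.33399999141693115], [0.5019999742507935, -0.16899999976158142]] 0.06924405878410189
top bar 372 ((0.47683122754096985, 0.22994008660316467), (0.028652021661400795, 0.09506934136152267), 14.95010757446289) [0.08742961 0.09809998 0.10202585] [[0.45100000500679016, 
[... 675 characters left out ...]
500000834465027], [0.5009999871253967, -0.17100000381469727]] 0.06957655878553992
side bar 310 ((0.4769863784313202, 0.2267654836177826), (0.02959498204290867, 0.09382152557373047), 15.96142864227295) [0.08251591 0.09703702 0.10090285] [[0.44999998807907104, 0.2680000066757202], [0.47600001096725464, 0.17800000309944153], [0.5040000081062317, 0.1860000044107437], [0.4779999852180481, 0.2759999930858612]]
side rails 612 ((0.4509192407131195, 0.22308707237243652), (0.11729844659566879, 0.1448066234588623), 19.50619888305664) [[0.3709999918937683, 0.2720000147819519], [0.41999998688697815, 0.13500000536441803], [0.5299999713897705, 0.17399999499320984], [0.4819999933242798, 0.3109999895095825]]
```

View pics/c.png

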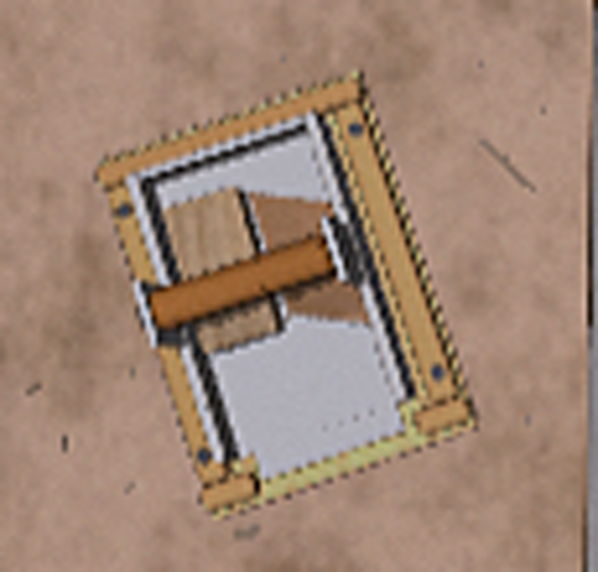

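```bash
cat > plan.py <<'E'
from bench import arm
from h import *
def delta(pos,Rt,P0=None,R0=None):
    s=arm.state()
    if P0 is None: P0=np.array(s['tool_pos']); R0=rot(s['ee_rot'])
    t=R0.T@(np.array(pos)-P0)*1000; w=R.from_matrix(R0.T@Rt).as_rotvec(degrees=True)
    return t.round(1).tolist(), w.round(2).tolist()
def down(yaw): return rot([180,0,yaw])
E
python3 - <<'E'
from plan import *
print(delta([.477,.228,.20],down(-74)))
E
```

```text
([328.4, 135.1, 30.7], [0.09, -0.05, 47.94])
```

Request:
drive_tool(translation=[[41,17,4],[82,34,8],[123,51,12],[164,68,15],[205,85,19],[246,102,23],[287,119,27],[328,135,30.5]], twist=[[0,0,6],[0,0,12],[0,0,18],[0,0,24],[0,0,30],[0,0,36],[0,0,42],[0,0,48]], gripper=[1,1,1,1,1,1,1,1])

```text
time_s: 0.9
tool_pos: [0.4776, 0.2271, 0.2003]
ee_rot: [180.0, 0.0, -74.3]
force: [1.1, 0.6, 0.3]
finger_gap: 0.0852
gripper_force: 0.0
```

Request:
drive_tool(translation=[[0,0,0],[0,0,0],[0,0,0],[0,0,0]], twist=[[0,0,0],[0,0,0],[0,0,0],[0,0,0]], gripper=[1,1,1,1])

```text
time_s: 1.3
tool_pos: [0.4764, 0.2296, 0.2009]
ee_rot: [-180.0, 0.0, -73.9]
force: [0.1, 0.0, -0.8]
finger_gap: 0.0856
gripper_force: 0.0
```

```bash
python3 - <<'E'
from plan import *
from bench import viewer
c=viewer.camera('wrist');save(c,'w1.png');pickle.dump(c,open('w.pkl','wb'))
s=arm.state();print(s['tool_pos'],s['ee_rot'],s['q'],c['xyz'],c['attitude'])
P=cloud(c)
hsv=cv2.cvtColor(c['img'],cv2.COLOR_RGB2HSV)
m=(P[...,2]>.09)&(P[...,2]<.106)&(hsv[...,1]>110)&(c['range_z']>0)
q=P[m];print(m.sum(),cv2.minAreaRect(q[:,:2].astype(np.float32)),np.median(q[:,2]))
E
```

```text
[0.47637035 0.22962328 0.20091911] [-1.79990460e+02  1.25781883e-02 -7.39431260e+01] [ 4.27061551e+01  1.28504476e+01 -5.40159672e-01 -7.15820394e-03
 -7.65952249e+01 -2.66476235e+01] [0.4971557  0.15802611 0.34339112] [ 1.63053303e+02  1.32757135e-02 -1.63987510e+02]
2617 ((0.4816751480102539, 0.23024912178516388), (0.01778215914964676, 0.08146248757839203), 19.414155960083008) 0.09954890727106439
```

View pics/w1.png

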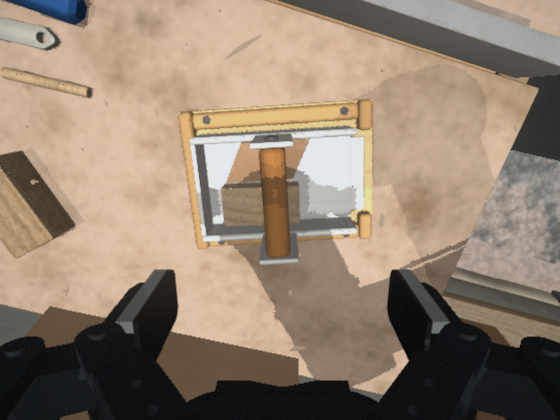

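The wrist view shows the bar from (273,148) to (278,255) over the tray, with offcut_a at (260,205) and the slanted offcut_b at (260,160). Measured bar: 17.8 x 81.5 mm, centre (0.4817, 0.2302), yaw 19.4°, top at 0.0995 m. The pose is confirmed, so I'll grasp it.

```bash
python3 - <<'E'
from plan import *
print(delta([.4815,.230,.069],down(-70.6)))
E
```

```text
([1.1, -5.0, 131.9], [-0.01, 0.01, -3.34])
```

Request:
drive_tool(translation=[[1,-5,10],[1,-5,30],[1,-5,55],[1,-5,80],[1,-5,105],[1,-5,122],[1,-5,130],[1,-5,132]], twist=[[0,0,-3.3],[0,0,-3.3],[0,0,-3.3],[0,0,-3.3],[0,0,-3.3],[0,0,-3.3],[0,0,-3.3],[0,0,-3.3]], gripper=[1,1,1,1,1,1,1,1])

```text
time_s: 2.15
tool_pos: [0.4815, 0.2295, 0.0683]
ee_rot: [179.9, -0.0, -70.7]
force: [-0.0, 0.2, 0.3]
finger_gap: 0.0854
gripper_force: 0.0
```

Request:
drive_tool(translation=[[0,0,0],[0,0,0],[0,0,0],[0,0,0]], twist=[[0,0,0],[0,0,0],[0,0,0],[0,0,0]], gripper=[1,1,1,1])

```text
time_s: 2.55
tool_pos: [0.4823, 0.2293, 0.0694]
ee_rot: [-179.9, 0.0, -70.8]
force: [-0.7, 0.4, -0.2]
finger_gap: 0.0854
gripper_force: 0.0
```

Request:
drive_tool(translation=[[0,0,0],[0,0,0],[0,0,0],[0,0,0],[0,0,0],[0,0,0],[0,0,0],[0,0,0]], twist=[[0,0,0],[0,0,0],[0,0,0],[0,0,0],[0,0,0],[0,0,0],[0,0,0],[0,0,0]], gripper=[-0.2,-0.3,-0.4,-0.5,-0.6,-0.7,-0.85,-1], newtons=60)

```text
time_s: 3.35
tool_pos: [0.4821, 0.2292, 0.0689]
ee_rot: [-180.0, -0.0, -70.8]
force: [-1.3, 0.2, 1.1]
finger_gap: 0.0174
gripper_force: 59.1
```

Request:
drive_tool(translation=[[0,0,0],[0,0,0],[0,0,0],[0,0,0],[0,0,0],[0,0,0]], twist=[[0,0,0],[0,0,0],[0,0,0],[0,0,0],[0,0,0],[0,0,0]], gripper=[-1,-1,-1,-1,-1,-1], newtons=60)

```text
time_s: 3.95
tool_pos: [0.4821, 0.2292, 0.0689]
ee_rot: [-180.0, 0.0, -70.8]
force: [-0.2, -0.7, 3.3]
finger_gap: 0.0171
gripper_force: 59.2
```

Grasped. I'll lift it and check the bin-side clearance.

Request:
drive_tool(translation=[[0,0,-5],[0,0,-15],[0,0,-30],[0,0,-50],[0,0,-75],[0,0,-100],[0,0,-125],[0,0,-145]], twist=[[0,0,0],[0,0,0],[0,0,0],[0,0,0],[0,0,0],[0,0,0],[0,0,0],[0,0,0]], gripper=[-1,-1,-1,-1,-1,-1,-1,-1], newtons=60)

```text
time_s: 4.75
tool_pos: [0.4819, 0.2291, 0.2155]
ee_rot: [-180.0, 0.0, -70.8]
force: [1.7, -0.1, -5.3]
finger_gap: 0.0173
gripper_force: 58.8
```

Request:
drive_tool(translation=[[0,0,-10],[0,0,-16],[0,0,-20],[0,0,-20],[0,0,-20],[0,0,-20]], twist=[[0,0,0],[0,0,0],[0,0,0],[0,0,0],[0,0,0],[0,0,0]], gripper=[-1,-1,-1,-1,-1,-1])

```text
time_s: 5.35
tool_pos: [0.4817, 0.229, 0.233]
ee_rot: [179.9, -0.0, -70.8]
force: [0.1, 0.0, -4.3]
finger_gap: 0.0171
gripper_force: 58.8
```

```bash
cat > pour.py <<'E'
from plan import *
yb=18.2; C=np.array([.456,-.277]); ex=np.array([np.cos(np.radians(yb)),np.sin(np.radians(yb))])
def tcp(th,h,ins=.010,rim=.0695):
    a=np.radians(th);c,s=np.cos(a),np.sin(a)
    x=.070-ins*c+.082*c-.063*s; z=rim-ins*s+.082*s+.063*c+h
    return np.r_[C+x*ex,z], down(yb-90)@R.from_euler('x',th,degrees=True).as_matrix()
E
python3 - <<'E'
from pour import *
d=pickle.load(open('d.pkl','rb'))
for n in d:
    P=cloud(d[n]).reshape(-1,3)
    m=(P[:,2]>.07)&(P[:,2]<.7)&(P[:,0]>.45)&(P[:,0]<.8)&(P[:,1]>-.5)&(P[:,1]<0.0)
    q=P[m]; print(n,m.sum(),np.percentile(q,[0,2,98],axis=0).round(3).tolist() if m.sum() else '')
    q=q[q[:,0]<.65]; print(len(q), q[np.argsort(q[:,0])[:5]].round(3).tolist(), q[:,1].max() if len(q) else '')
s=arm.state();print(s['tool_pos'],s['ee_rot'],s['force'],s['q'])
print(delta(*tcp(0,.08)))
for th,h in((0,.08),(15,.02),(15,0),(40,0)): print(tcp(th,h)[0].round(4))
E
```

```text
top 4731 [[0.451, -0.491, 0.07], [0.474, -0.471, 0.071], [0.798, -0.287, 0.282]]
797 [[0.451, -0.378, 0.153], [0.451, -0.381, 0.151], [0.451, -0.375, 0.148], [0.451, -0.377, 0.149], [0.451, -0.382, 0.152]] -0.17378276832343031
side 5401 [[0.45, -0.492, 0.07], [0.469, -0.481, 0.071], [0.799, -0.28, 0.282]]
1166 [[0.45, -0.383, 0.152], [0.451, -0.38, 0.155], [0.451, -0.378, 0.152], [0.451, -0.376, 0.153], [0.451, -0.385, 0.149]] -0.17467268189604562
[0.48170249 0.22896286 0.23295418] [ 1.79910885e+02 -2.37971047e-02 -7.07607478e+01] [ 0.06601616  0.04501204 -4.30497069] [ 4.22410276e+01  1.27572370e+01  4.00916622e+00 -1.30663367e-02
 -8.13432581e+01 -2.29998169e+01]
([471.8, 49.0, 20.7], [0.09, -0.02, 1.04])
[ 0.5909 -0.2326  0.2125]
[ 0.5731 -0.2385  0.169 ]
[ 0.5731 -0.2385  0.149 ]
[ 0.5364 -0.2506  0.164 ]
```

```bash
python3 - <<'E'
from pour import *
d=pickle.load(open('d.pkl','rb'))
for n in d:
    P=cloud(d[n]).reshape(-1,3)
    for x in np.arange(.1,.8,.05):
        q=P[(P[:,2]>.085)&(P[:,2]<.9)&(P[:,0]>x)&(P[:,0]<x+.05)&(P[:,1]>-.55)&(P[:,1]<-.15)]
        if len(q): i=np.argsort(-q[:,1])[:len(q)//20+1]; print(n,round(x,2),len(q),q[i].mean(0).round(3))
E
```

```text
top 0.15 1 [ 0.161 -0.449  0.085]
top 0.2 3 [ 0.24  -0.412  0.087]
top 0.25 75 [ 0.296 -0.401  0.089]
top 0.3 110 [ 0.343 -0.395  0.103]
top 0.35 115 [ 0.396 -0.387  0.117]
top 0.4 116 [ 0.445 -0.376  0.147]
top 0.45 126 [ 0.497 -0.365  0.175]
top 0.5 131 [ 0.543 -0.355  0.195]
top 0.55 136 [ 0.596 -0.344  0.211]
top 0.6 232 [ 0.646 -0.335  0.227]
top 0.65 690 [ 0.691 -0.328  0.226]
top 0.7 1442 [ 0.728 -0.304  0.183]
top 0.75 1802 [ 0.786 -0.295  0.262]
side 0.1 917 [ 0.118 -0.429  0.818]
side 0.25 4 [ 0.297 -0.402  0.091]
side 0.3 199 [ 0.341 -0.398  0.101]
side 0.35 198 [ 0.395 -0.389  0.12 ]
side 0.4 204 [ 0.445 -0.378  0.147]
side 0.45 200 [ 0.495 -0.367  0.176]
side 0.5 173 [ 0.544 -0.357  0.198]
side 0.55 164 [ 0.595 -0.346  0.213]
side 0.6 391 [ 0.645 -0.337  0.233]
side 0.65 662 [ 0.688 -0.331  0.241]
side 0.7 1701 [ 0.722 -0.308  0.185]
side 0.75 1872 [ 0.78  -0.301  0.264]
```

```bash
sed -i 's/C=np.array(\[.456,-.277\])/C=np.array([.456,-.277])+.010*np.array([-.312,.95])/' pour.py; python3 - <<'E'
from pour import *
print(delta(*tcp(0,.08)))
E
```

```text
([461.8, 48.8, 20.7], [0.09, -0.02, 1.04])
```

Request:
drive_tool(translation=[[8,0,0],[25,1,0],[50,2,0],[80,4,1],[112,8,2],[146,12,4],[180,17,6],[214,22,8]], twist=[[0,0,0],[0,0,0],[0,0,0.2],[0,0,0.4],[0,0,0.6],[0,0,0.8],[0,0,1],[0,0,1]], gripper=[-1,-1,-1,-1,-1,-1,-1,-1])

```text
time_s: 6.15
tool_pos: [0.5317, 0.0179, 0.2256]
ee_rot: [180.0, -0.0, -71.8]
force: [0.5, 0.7, -3.4]
finger_gap: 0.017
gripper_force: 58.8
```

Request:
drive_tool(translation=[[34,4,2],[68,9,4],[102,13,6],[136,17,8],[168,20,10],[198,23,11],[222,25,12],[238,26,12]], twist=[[0,0,0],[0,0,0],[0,0,0],[0,0,0],[0,0,0],[0,0,0],[0,0,0],[0,0,0]], gripper=[-1,-1,-1,-1,-1,-1,-1,-1])

```text
time_s: 6.95
tool_pos: [0.5812, -0.2165, 0.213]
ee_rot: [179.9, 0.0, -71.8]
force: [0.3, -0.3, -4.3]
finger_gap: 0.0173
gripper_force: 58.8
```

Request:
drive_tool(translation=[[7,1,0],[10,1,0],[10,1,0],[10,1,0],[10,1,0]], twist=[[0,0,0],[0,0,0],[0,0,0],[0,0,0],[0,0,0]], gripper=[-1,-1,-1,-1,-1])

```text
time_s: 7.45
tool_pos: [0.5838, -0.2233, 0.2141]
ee_rot: [-180.0, -0.0, -71.7]
force: [-0.2, 0.3, -4.4]
finger_gap: 0.0172
gripper_force: 58.8
```

```bash
python3 - <<'E'
from pour import *
from bench import viewer
s=arm.state();print(s['time_s'],s['tool_pos'],s['ee_rot'],s['force'],s['q'])
for th,h in((5,.065),(10,.045),(15,.025),(15,.01)): print(delta(*tcp(th,h)))
P0,R0=tcp(15,.01)
print('from th15 h10');
for th,h in((15,.005),(15,0),): print(delta(*tcp(th,h),P0,R0))
P0,R0=tcp(15,0)
for th in (20,25,30,35,40): print(th,delta(*tcp(th,0),P0,R0))
c=viewer.camera('side');pickle.dump(c,open('s2.pkl','wb'));cv2.imwrite('pics/s2.png',cv2.resize(c['img'][150:420,200:520,::-1],None,fx=2,fy=2))
E
```

```text
7.45 [ 0.58381085 -0.22327517  0.21412592] [-1.79972828e+02 -2.00064720e-03 -7.16923239e+01] [-0.19917695  0.2766308  -4.40794176] [-6.63357158e+00  2.35195950e+01  1.64410874e+01 -9.71875115e-03
 -8.28960107e+01  2.49424479e+01]
([1.1, 2.0, 10.6], [4.97, 0.0, 0.11])
([1.1, 8.2, 25.1], [9.97, 0.01, 0.11])
([1.1, 15.0, 40.1], [14.97, 0.01, 0.11])
([1.1, 15.0, 55.1], [14.97, 0.01, 0.11])
from th15 h10
([0.0, 1.3, 4.8], [0.0, 0.0, 0.0])
([0.0, 2.6, 9.7], [0.0, 0.0, 0.0])
20 ([0.0, 5.8, -6.0], [5.0, 0.0, 0.0])
25 ([0.0, 12.0, -11.5], [10.0, -0.0, -0.0])
30 ([0.0, 18.8, -16.5], [15.0, 0.0, 0.0])
35 ([-0.0, 25.9, -20.8], [20.0, -0.0, 0.0])
40 ([0.0, 33.4, -24.5], [25.0, -0.0, 0.0])
```

View pics/s2.png

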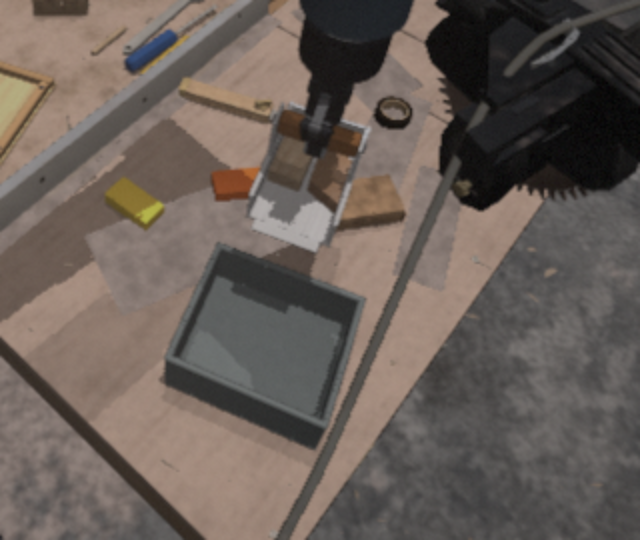

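The side view shows the tray held level with both offcuts, its lip edge at (290,240), aligned with the bin's far wall (220,255)-(360,300). It is clear of the cable. I'll tilt to 15° just above the rim.

Request:
drive_tool(translation=[[1,1,5],[1,3,12],[1,5,18],[1,8,25],[1,11,33],[1,14,41],[1,15,46],[1,15,47]], twist=[[2,0,0],[4.5,0,0],[7,0,0],[10,0,0],[12.5,0,0],[14.5,0,0],[15,0,0],[15,0,0]], gripper=[-1,-1,-1,-1,-1,-1,-1,-1])

```text
time_s: 8.3
tool_pos: [0.5691, -0.2296, 0.1663]
ee_rot: [-165.1, 0.0, -71.8]
force: [-0.7, -0.1, -3.4]
finger_gap: 0.0172
gripper_force: 59.0
```

Request:
drive_tool(translation=[[0,0,0],[0,0,0],[0,0,0],[0,0,0]], twist=[[0,0,0],[0,0,0],[0,0,0],[0,0,0]], gripper=[-1,-1,-1,-1])

```text
time_s: 8.7
tool_pos: [0.5702, -0.2297, 0.1669]
ee_rot: [-165.0, -0.0, -71.7]
force: [-0.3, -0.7, -3.9]
finger_gap: 0.0173
gripper_force: 59.0
```

```bash
python3 - <<'E'
from pour import *
from bench import viewer
s=arm.state();print(s['time_s'],s['tool_pos'],s['ee_rot'],s['force'])
for h in(.010,.005,0): print(delta(*tcp(15,h)))
# lip tip check from top & side clouds, in bin frame
for n in('top','side'):
    c=viewer.camera(n);P=cloud(c);hs=cv2.cvtColor(c['img'],cv2.COLOR_RGB2HSV)
    m=(hs[...,1]<40)&(hs[...,2]>110)&(P[...,2]>.05)&(P[...,2]<.2)&(abs(P[...,0]-.55)<.12)&(abs(P[...,1]+.25)<.1)
    q=P[m]; ey=np.array([-ex[1],ex[0]]); b=(q[:,:2]-np.array([.456,-.277])); bx=b@ex; by=b@ey
    k=(abs(by-.01)<.03)
    print(n,k.sum(),np.percentile(bx[k],[0,1,5]),'y',np.percentile(by,[1,99]), q[k][bx[k]<np.percentile(bx[k],4)][:,2].mean())
    r=(P[...,2]>.06)&(P[...,2]<.08)&(P[...,1]<-.15)&(P[...,1]>-.39)&(P[...,0]<.56)&(P[...,0]>.33)
    m2=hs[...,1]<255; q=P[r&m2]; print(cv2.minAreaRect(q[:,:2].astype(np.float32)))
E
```

```text
8.7 [ 0.57015012 -0.22966238  0.16693988] [-1.64999131e+02 -1.06459832e-02 -7.17346900e+01] [-0.25403494 -0.69898356 -3.85619654]
([-0.7, 2.0, 7.7], [-0.0, 0.01, 0.07])
([-0.7, 3.3, 12.5], [-0.0, 0.01, 0.07])
([-0.7, 4.6, 17.3], [-0.0, 0.01, 0.07])
top 137 [0.17561446 0.17601788 0.17863348] y [-0.03349211  0.027656  ] 0.11898181542384716
((0.4024411141872406, -0.3034244179725647), (0.03478099778294563, 0.15247434377670288), 19.81125259399414)
side 358 [0.05849712 0.05926117 0.06194069] y [-0.03596232  0.05512043] 0.08928264588554172
((0.4563048779964447, -0.2768948972225189), (0.15321922302246094, 0.17290490865707397), 18.19562530517578)
```

Request:
drive_tool(translation=[[0,1,4],[0,2,8],[0,3,12],[0,4,14],[0,4,14],[0,4,14]], twist=[[0,0,0],[0,0,0],[0,0,0],[0,0,0],[0,0,0],[0,0,0]], gripper=[-1,-1,-1,-1,-1,-1])

```text
time_s: 9.4
tool_pos: [0.5696, -0.2299, 0.1523]
ee_rot: [-165.0, -0.0, -71.8]
force: [-0.0, 0.3, -3.1]
finger_gap: 0.0169
gripper_force: 59.0
```

Request:
drive_tool(translation=[[0,0.2,0.8],[0,0.4,1.6],[0,0.4,1.6],[0,0.4,1.6]], twist=[[0,0,0],[0,0,0],[0,0,0],[0,0,0]], gripper=[-1,-1,-1,-1])

```text
time_s: 9.8
tool_pos: [0.5696, -0.2299, 0.1506]
ee_rot: [-165.0, -0.0, -71.8]
force: [-0.2, 0.2, -4.1]
finger_gap: 0.0171
gripper_force: 59.0
```

Request:
drive_tool(translation=[[0,0.2,0.8],[0,0.4,1.6],[0,0.4,1.6],[0,0.4,1.6]], twist=[[0,0,0],[0,0,0],[0,0,0],[0,0,0]], gripper=[-1,-1,-1,-1])

```text
time_s: 10.2
tool_pos: [0.5696, -0.2298, 0.1489]
ee_rot: [-165.0, 0.0, -71.8]
force: [0.1, -0.6, -4.7]
finger_gap: 0.017
gripper_force: 59.0
```

Request:
drive_tool(translation=[[0,0.3,1],[0,0.3,1],[0,0.3,1],[0,0.3,1]], twist=[[0,0,0],[0,0,0],[0,0,0],[0,0,0]], gripper=[-1,-1,-1,-1])

```text
time_s: 10.6
tool_pos: [0.5699, -0.2299, 0.1484]
ee_rot: [-165.0, -0.0, -71.8]
force: [-0.5, 0.1, 0.0]
finger_gap: 0.017
gripper_force: 59.5
```

Request:
drive_tool(translation=[[0,0.3,1],[0,0.3,1],[0,0.3,1],[0,0.3,1]], twist=[[0,0,0],[0,0,0],[0,0,0],[0,0,0]], gripper=[-1,-1,-1,-1])

```text
time_s: 11.0
tool_pos: [0.5702, -0.23, 0.1482]
ee_rot: [-164.9, -0.1, -71.7]
force: [-1.3, 1.8, 5.3]
finger_gap: 0.0172
gripper_force: 60.5
```

Request:
drive_tool(translation=[[0,0,-1.2],[0,2,-3.3],[0,4.2,-5.6],[0,6.5,-7.9],[0,9,-10.2],[0,11.7,-12.7],[0,11.7,-12.7],[0,11.7,-12.7]], twist=[[0,0,0],[2,0,0],[4,0,0],[6,0,0],[8,0,0],[10,0,0],[10,0,0],[10,0,0]], gripper=[-1,-1,-1,-1,-1,-1,-1,-1])

```text
time_s: 11.8
tool_pos: [0.5548, -0.2346, 0.155]
ee_rot: [-155.2, 0.1, -71.8]
force: [-1.1, -0.9, -2.9]
finger_gap: 0.0173
gripper_force: 59.3
```

```bash
python3 - <<'E'
from pour import *
s=arm.state();print(s['tool_pos'],s['ee_rot'],s['force'],tcp(25,0)[0])
P0,R0=tcp(25,0)
for th in (28,31,34,37,40): print(th,delta(*tcp(th,0),P0,R0))
E
```

```text
[ 0.55477444 -0.23456694  0.15501862] [-1.55164855e+02  6.87447220e-02 -7.17864614e+01] [-1.06569727 -0.86297851 -2.86505917] [ 0.55607471 -0.2335713   0.15702591]
28 ([-0.0, 3.4, -3.7], [3.0, -0.0, 0.0])
31 ([-0.0, 7.0, -7.2], [6.0, 0.0, 0.0])
34 ([-0.0, 10.7, -10.5], [9.0, -0.0, 0.0])
37 ([-0.0, 14.7, -13.6], [12.0, -0.0, 0.0])
40 ([-0.0, 18.8, -16.5], [15.0, -0.0, 0.0])
```

Request:
drive_tool(translation=[[0,2.2,-2.2],[0,4.7,-4.5],[0,7.2,-6.9],[0,9.7,-9.2],[0,9.7,-9.2]], twist=[[2,0,0],[4,0,0],[6,0,0],[8,0,0],[8,0,0]], gripper=[-1,-1,-1,-1,-1])

```text
time_s: 12.3
tool_pos: [0.5428, -0.2386, 0.1593]
ee_rot: [-147.1, 0.1, -71.8]
force: [-0.3, -0.4, -3.6]
finger_gap: 0.0171
gripper_force: 59.1
```

Request:
drive_tool(translation=[[0,2.7,-2.2],[0,5.5,-4.3],[0,9,-6.7],[0,9,-6.7],[0,9,-6.7]], twist=[[2,0,0],[4,0,0],[7,0,0],[7,0,0],[7,0,0]], gripper=[-1,-1,-1,-1,-1])

```text
time_s: 12.8
tool_pos: [0.533, -0.2425, 0.1609]
ee_rot: [-140.1, -0.0, -71.8]
force: [-2.1, -0.8, -0.6]
finger_gap: 0.0173
gripper_force: 59.8
```

```bash
python3 - <<'E'
from pour import *
from bench import viewer
s=arm.state();print(s['tool_pos'],s['ee_rot'],s['force'],tcp(40,0)[0])
c=viewer.camera('side');cv2.imwrite('pics/s3.png',cv2.resize(c['img'][150:420,200:520,::-1],None,fx=2,fy=2))
P=cloud(c)
r=(P[...,2]>.06)&(P[...,2]<.074)&(P[...,1]<-.15)&(P[...,1]>-.39)&(P[...,0]<.56)&(P[...,0]>.33)
print(cv2.minAreaRect(P[r][:,:2].astype(np.float32)))
E
```

```text
[ 0.53301725 -0.24248997  0.16091108] [-1.40115736e+02 -1.74141730e-02 -7.17681324e+01] [-2.1101913  -0.78093727 -0.60223542] [ 0.53330424 -0.24105786  0.16404151]
((0.4563562273979187, -0.27720892429351807), (0.1528303027153015, 0.17222605645656586), 18.011075973510742)
```

View pics/s3.png

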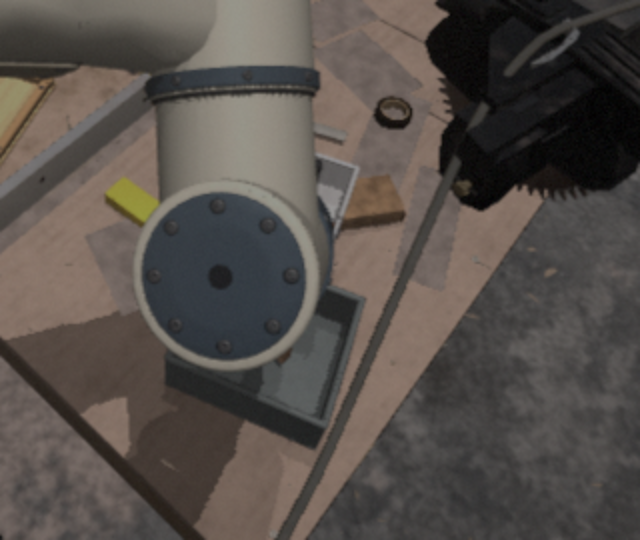

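At 40° the lip rests on the rim with about 3 N, the bin hasn't moved, and an offcut is visible in the bin at (285,355). Holding.

Request:
drive_tool(translation=[[0,0.2,0.3],[0,0.2,0.3],[0,0.2,0.3],[0,0.2,0.3],[0,0.2,0.3],[0,0.2,0.3],[0,0.2,0.3],[0,0.2,0.3]], twist=[[0,0,0],[0,0,0],[0,0,0],[0,0,0],[0,0,0],[0,0,0],[0,0,0],[0,0,0]], gripper=[-1,-1,-1,-1,-1,-1,-1,-1])

```text
time_s: 13.65
tool_pos: [0.5332, -0.2422, 0.161]
ee_rot: [-140.0, -0.1, -71.8]
force: [-6.0, -2.6, 2.4]
finger_gap: 0.0173
gripper_force: 60.4
```

Request:
drive_tool(translation=[[0,0,0],[0,0,0],[0,0,0],[0,0,0],[0,0,0],[0,0,0],[0,0,0],[0,0,0]], twist=[[0,0,0],[0,0,0],[0,0,0],[0,0,0],[0,0,0],[0,0,0],[0,0,0],[0,0,0]], gripper=[-1,-1,-1,-1,-1,-1,-1,-1])

```text
time_s: 14.45
tool_pos: [0.5332, -0.2422, 0.1609]
ee_rot: [-140.0, -0.1, -71.8]
force: [-5.3, -3.1, 1.5]
finger_gap: 0.0168
gripper_force: 60.4
```

```bash
python3 - <<'E'
from pour import *
from bench import viewer
s=arm.state();print(s['tool_pos'],s['ee_rot'],s['force'])
a=viewer.camera('wrist')['img'];b=viewer.camera('top')['img'][200:340,330:470]
b=cv2.resize(b,(420,420));cv2.imwrite('pics/w3.png',cv2.resize(np.hstack([a,b])[:,:,::-1],(800,343)))
E
```

```text
[ 0.53322101 -0.24222921  0.16094822] [-1.39997809e+02 -5.02582488e-02 -7.17629649e+01] [-5.30979887 -3.05221821  1.4671726 ]
```

View pics/w3.png

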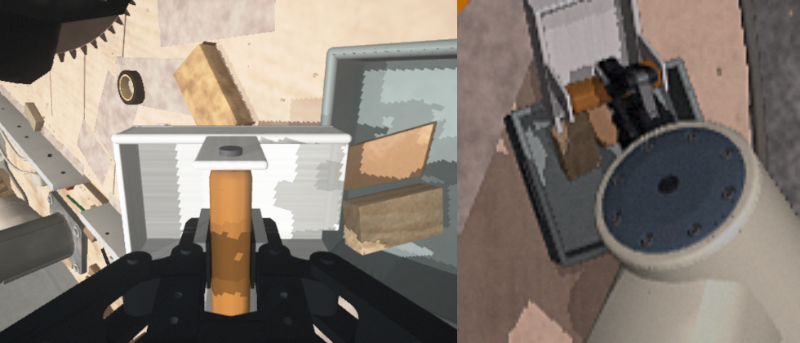

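The wrist view shows the tray empty and both offcuts in the bin, at (400,155) and (390,220). The hold lasted about 1.6 s with contact. Lifting off.

```bash
python3 - <<'E'
from pour import *
s=arm.state();p=s['tool_pos']
for dz,dx,th in((.03,.005,40),(.06,.02,30),(.09,.035,15),(.10,.05,0)):
    print(delta(p+np.r_[ex*dx,dz],down(-71.8)@R.from_euler('x',th,degrees=True).as_matrix()))
E
```

```text
([0.0, -23.1, -19.8], [-0.0, -0.01, 0.06])
([0.1, -53.9, -33.1], [-10.0, -0.02, 0.06])
([0.1, -84.7, -46.4], [-25.0, -0.03, 0.06])
([0.1, -102.6, -44.5], [-40.0, -0.03, 0.06])
```

Request:
drive_tool(translation=[[0,-3,-3],[0,-12,-10],[0,-23,-20],[0,-38,-26],[0,-54,-33],[0,-65,-38],[0,-75,-42],[0,-85,-46]], twist=[[0,0,0],[0,0,0],[0,0,0],[-5,0,0],[-10,0,0],[-15,0,0],[-20,0,0],[-25,0,0]], gripper=[-1,-1,-1,-1,-1,-1,-1,-1])

```text
time_s: 15.35
tool_pos: [0.5675, -0.2294, 0.2521]
ee_rot: [-165.1, 0.0, -71.8]
force: [0.7, 0.3, -3.7]
finger_gap: 0.0175
gripper_force: 59.4
```

Request:
drive_tool(translation=[[0,-4,-2],[0,-9,-4],[0,-14,-5],[0,-17,-6],[0,-17,-6],[0,-17,-6],[0,-17,-6]], twist=[[-4,0,0],[-8,0,0],[-12,0,0],[-15,0,0],[-15,0,0],[-15,0,0],[-15,0,0]], gripper=[-1,-1,-1,-1,-1,-1,-1])

```text
time_s: 16.05
tool_pos: [0.5809, -0.2259, 0.2612]
ee_rot: [-179.9, 0.0, -71.8]
force: [0.1, 0.3, -3.2]
finger_gap: 0.0169
gripper_force: 59.5
```

```bash
python3 - <<'E'
from plan import *
from bench import viewer
s=arm.state();print(s['time_s'],s['tool_pos'],s['ee_rot'],s['force'])
print(delta([.4821,.2292,.230],down(-70.8)))
c=viewer.camera('side');cv2.imwrite('pics/s4.png',cv2.resize(c['img'][150:420,200:520,::-1],None,fx=2,fy=2))
P=cloud(c);hs=cv2.cvtColor(c['img'],cv2.COLOR_RGB2HSV)
ex=np.array([.95,.312]);b=(P[...,:2]-np.array([.456,-.277]));bx=b@ex;by=b@np.array([-.312,.95])
m=(abs(bx)<.068)&(abs(by)<.078)&(hs[...,1]>60)&(P[...,2]<.1)
print(m.sum(),np.percentile(P[m][:,2],[5,50,98]),np.ptp(bx[m]),np.ptp(by[m]))
E
```

```text
16.05 [ 0.58087656 -0.22590051  0.26124547] [-1.79891079e+02  6.03131757e-03 -7.17820986e+01] [ 0.05572809  0.28307337 -3.15519766]
([-463.2, -48.4, 31.4], [-0.11, 0.01, -0.98])
927 [0.01930903 0.02712336 0.05245791] 0.06870890031005764 0.0875267330256054
```

View pics/s4.png

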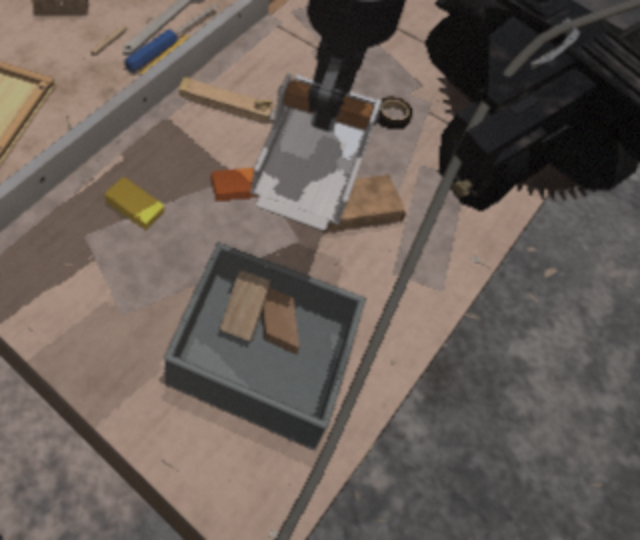

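Both offcuts lie in the bin, at (245,305) and (282,320), and the tray is empty and level. Returning to the holder.

Request:
drive_tool(translation=[[-8,0,0],[-25,-1,0],[-50,-3,1],[-80,-6,3],[-112,-10,5],[-146,-14,8],[-180,-18,11],[-214,-22,14]], twist=[[0,0,0],[0,0,0],[0,0,-0.2],[0,0,-0.4],[0,0,-0.6],[0,0,-0.8],[0,0,-1],[0,0,-1]], gripper=[-1,-1,-1,-1,-1,-1,-1,-1])

```text
time_s: 16.9
tool_pos: [0.5338, -0.0146, 0.2472]
ee_rot: [-179.9, 0.0, -70.8]
force: [0.3, -0.1, -3.2]
finger_gap: 0.0171
gripper_force: 59.5
```

Request:
drive_tool(translation=[[-34,-4,3],[-68,-8,6],[-102,-12,9],[-136,-16,12],[-170,-20,14],[-202,-23,16],[-226,-26,17],[-240,-27,17]], twist=[[0,0,0],[0,0,0],[0,0,0],[0,0,0],[0,0,0],[0,0,0],[0,0,0],[0,0,0]], gripper=[-1,-1,-1,-1,-1,-1,-1,-1])

```text
time_s: 17.7
tool_pos: [0.4801, 0.221, 0.2299]
ee_rot: [-180.0, 0.1, -70.7]
force: [0.3, 0.3, -4.0]
finger_gap: 0.0175
gripper_force: 59.4
```

Request:
drive_tool(translation=[[-6,0,0],[-9,0,0],[-9,0,0],[-9,0,0],[-9,0,0]], twist=[[0,0,0],[0,0,0],[0,0,0],[0,0,0],[0,0,0]], gripper=[-1,-1,-1,-1,-1])

```text
time_s: 18.2
tool_pos: [0.4786, 0.2273, 0.2298]
ee_rot: [-180.0, -0.0, -70.8]
force: [0.2, 0.4, -3.5]
finger_gap: 0.0173
gripper_force: 59.5
```

```bash
python3 - <<'E'
from plan import *
s=arm.state();print(s['time_s'],s['tool_pos'],s['ee_rot'],s['force'])
print(delta([.4821,.2292,.110],down(-70.8)))
from bench import viewer
P=cloud(viewer.camera('wrist'))
m=(P[...,2]>.2)&(P[...,2]<.27)&(abs(P[...,0]-.48)<.07)&(abs(P[...,1]-.23)<.07)
E
```

```text
18.2 [0.47856675 0.2273211  0.22984436] [-1.79991144e+02 -4.59691835e-03 -7.08173619e+01] [ 0.16818188  0.4400018  -3.50191492]
([-0.6, -3.9, 119.8], [-0.01, -0.0, -0.02])
```

Request:
drive_tool(translation=[[-0.6,-4,10],[-0.6,-4,30],[-0.6,-4,55],[-0.6,-4,80],[-0.6,-4,100],[-0.6,-4,115],[-0.6,-4,120],[-0.6,-4,120]], twist=[[0,0,0],[0,0,0],[0,0,0],[0,0,0],[0,0,0],[0,0,0],[0,0,0],[0,0,0]], gripper=[-1,-1,-1,-1,-1,-1,-1,-1])

```text
time_s: 19.05
tool_pos: [0.4816, 0.2295, 0.1088]
ee_rot: [179.9, -0.0, -70.8]
force: [0.2, -0.2, -3.2]
finger_gap: 0.0173
gripper_force: 59.4
```

Request:
drive_tool(translation=[[0,0,0],[0,0,0],[0,0,0],[0,0,0]], twist=[[0,0,0],[0,0,0],[0,0,0],[0,0,0]], gripper=[-1,-1,-1,-1])

```text
time_s: 19.45
tool_pos: [0.4821, 0.2301, 0.1103]
ee_rot: [-179.9, 0.0, -70.8]
force: [-0.5, -0.4, -3.6]
finger_gap: 0.0172
gripper_force: 59.4
```

```bash
python3 - <<'E'
from plan import *
from bench import viewer
s=arm.state();print(s['tool_pos'],s['ee_rot'],s['force'])
print(delta([.4821,.2292,.069],down(-70.8)))
c=viewer.camera('side');cv2.imwrite('pics/s5.png',cv2.resize(c['img'][150:250,140:250,::-1],None,fx=5,fy=5))
P=cloud(c);hs=cv2.cvtColor(c['img'],cv2.COLOR_RGB2HSV)
a=np.radians(19.4);ex=np.array([np.cos(a),np.sin(a)]);ey=np.array([-ex[1],ex[0]])
b=P[...,:2]-s['tool_pos'][:2];bx=b@ex;by=b@ey
m=(abs(bx)<.12)&(abs(by)<.09)&(hs[...,1]<60)&(hs[...,2]>100)&(P[...,2]>.04)&(P[...,2]<.09)
print('tray',m.sum(),np.percentile(bx[m],[1,99]),np.percentile(by[m],[1,99]))
E
```

```text
[0.48210662 0.2300719  0.11025576] [-1.79946258e+02  2.03753012e-02 -7.07556394e+01] [-0.54033602 -0.39454794 -3.64044211]
([0.8, 0.3, 41.3], [-0.05, 0.02, 0.04])
tray 658 [-0.08210871  0.06679007] [-0.04609077  0.04419019]
```

View pics/s5.png

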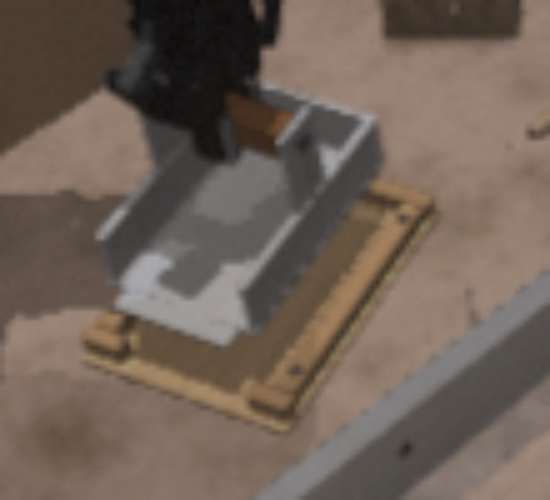

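The tray is square in the grasp (x -82..67, y ±45 mm about the TCP) and stands 41 mm above the holder pocket. Lowering it.

Request:
drive_tool(translation=[[0.6,0.3,6],[0.6,0.3,14],[0.6,0.3,22],[0.6,0.3,29],[0.6,0.3,32],[0.6,0.3,34],[0.6,0.3,36],[0.6,0.3,36]], twist=[[0,0,0],[0,0,0],[0,0,0],[0,0,0],[0,0,0],[0,0,0],[0,0,0],[0,0,0]], gripper=[-1,-1,-1,-1,-1,-1,-1,-1])

```text
time_s: 20.3
tool_pos: [0.4818, 0.2293, 0.0737]
ee_rot: [180.0, -0.0, -70.8]
force: [-0.3, -0.5, -4.0]
finger_gap: 0.017
gripper_force: 59.4
```

Request:
drive_tool(translation=[[0,0,1.2],[0,0,2.4],[0,0,3.6],[0,0,4.6],[0,0,4.8],[0,0,4.8],[0,0,4.8]], twist=[[0,0,0],[0,0,0],[0,0,0],[0,0,0],[0,0,0],[0,0,0],[0,0,0]], gripper=[-1,-1,-1,-1,-1,-1,-1])

```text
time_s: 21.0
tool_pos: [0.4818, 0.2292, 0.0689]
ee_rot: [180.0, -0.0, -70.8]
force: [0.4, -0.3, -3.1]
finger_gap: 0.0171
gripper_force: 59.5
```

Request:
drive_tool(translation=[[0,0,0.5],[0,0,0.8],[0,0,0.8],[0,0,0.8],[0,0,0.8]], twist=[[0,0,0],[0,0,0],[0,0,0],[0,0,0],[0,0,0]], gripper=[-1,-1,-1,-1,-1])

```text
time_s: 21.5
tool_pos: [0.4819, 0.2293, 0.0689]
ee_rot: [-180.0, 0.0, -70.7]
force: [-3.9, -0.7, 5.6]
finger_gap: 0.0175
gripper_force: 60.8
```

Seated: it made contact at the original height. Releasing and retreating.

Request:
drive_tool(translation=[[0,0,-0.6],[0,0,-0.6],[0,0,-0.6],[0,0,-0.6],[0,0,-0.6],[0,0,-0.6],[0,0,-0.6],[0,0,-0.6]], twist=[[0,0,0],[0,0,0],[0,0,0],[0,0,0],[0,0,0],[0,0,0],[0,0,0],[0,0,0]], gripper=[-0.9,-0.7,-0.4,0,0.4,0.8,1,1])

```text
time_s: 22.3
tool_pos: [0.4819, 0.2293, 0.0687]
ee_rot: [-180.0, 0.0, -70.8]
force: [0.3, -0.3, -0.5]
finger_gap: 0.0852
gripper_force: 0.0
```

Request:
drive_tool(translation=[[0,0,0],[0,0,0],[0,0,-5],[0,0,-20],[0,0,-45],[0,0,-80],[0,0,-115],[0,0,-140]], twist=[[0,0,0],[0,0,0],[0,0,0],[0,0,0],[0,0,0],[0,0,0],[0,0,0],[0,0,0]], gripper=[1,1,1,1,1,1,1,1])

```text
time_s: 23.1
tool_pos: [0.4824, 0.2294, 0.2119]
ee_rot: [-179.8, 0.0, -70.7]
force: [0.9, 0.2, 0.4]
finger_gap: 0.0852
gripper_force: 0.0
```

Request:
drive_tool(translation=[[0,0,-5],[0,0,-5],[0,0,-5],[0,0,-5]], twist=[[0,0,0],[0,0,0],[0,0,0],[0,0,0]], gripper=[1,1,1,1])

```text
time_s: 23.5
tool_pos: [0.4812, 0.2289, 0.2124]
ee_rot: [179.9, -0.0, -70.8]
force: [0.5, -0.9, 0.0]
finger_gap: 0.0855
gripper_force: 0.0
```

```bash
python3 - <<'E'
from plan import *
from bench import viewer
s=arm.state();print(s['time_s'],s['tool_pos'],s['finger_gap'])
c=viewer.camera('wrist');save(c,'w5.png');P=cloud(c);hs=cv2.cvtColor(c['img'],cv2.COLOR_RGB2HSV)
m=(P[...,2]>.09)&(P[...,2]<.106)&(hs[...,1]>110)
q=P[m];print(cv2.minAreaRect(q[:,:2].astype(np.float32)),np.median(q[:,2]),np.ptp(np.percentile(q[:,2],[5,95])))
E
```

```text
23.5 [0.48120676 0.22887347 0.21239432] 0.08552254276631732
((0.48181676864624023, 0.2303062379360199), (0.017002074047923088, 0.07993233948945999), 19.459402084350586) 0.0996009862101623 0.0028444925595940834
```

View pics/w5.png

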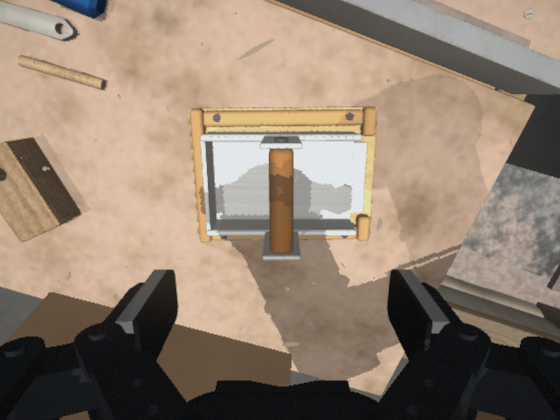

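The wrist view shows the empty tray seated in the holder with its lip in the gap. The bar is within 0.2 mm of its original pose and height. Handing in.

```bash
python3 -c "
from bench import arm
print(arm.job_done())"
```

```text
the job is handed in; nothing more can be done
None
```

I handed the job in at about 23.5 s: both offcuts are in the bin, and the empty tray is level in its holder and released, with its lip in the gap. The judge gave no verdict.

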